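# Put a lopsided drive unit back into its enclosure and latch the gasketed lid

### The arm

A 6-joint arm with a two-finger parallel gripper is mounted at the origin on a cart in front of the work surface, level with it; the furniture and walls round the work are solid. World frame = base frame: x ahead of the robot, y to its left, z up, the work surface at z = 0. Lengths are in mm, angles in rad, forces in N, time in s.
With the tool pointing down it reaches from about 275 to 750 mm from the base axis. Payload 10.2 kg.
Tool frame: the origin (TCP) lies midway between the tips of the shut fingers; the grasp point (between the pads) lies 19 mm behind it; z points along the fingers, y is the line along which they close (so a half turn about z gives the same grasp; the last joint's range is limited). The gripper opens to 85 mm and grips with 20 to 120 N. Pads are 22 mm wide; open, the fingers measure 114 mm over their backs; the gripper's body (76 mm by 85 mm) begins 54 mm behind the grasp point. The pads swing forward as they close: fully open they stand 13 mm farther back than shut.
Start: joints at [1.038, 0.313, 1.498, -0, 1.331, -0.223], TCP at [160.069, 500.009, 231.294] pointing down, gripper open.
Joint ranges: [-2.94, 2.94], [-0.97, 2.17], [0.19, 2.56], [-1.23, 4.37], [0.02, 3.11], [-2.88, 2.88]. Speed limits (rad/s): [2.39, 2.39, 3.01, 3.14, 3.14, 3.14].

### API

Orientations are given as a unit quaternion [w, x, y, z].
In Python, from rig import ctrl gives the robot as it stands.
- The arm moves only by the tool send_rows, never from a script. Its argument "targets" is a list of rows, each a list of 7 numbers: the closure, from -1 (fully open) to 1 (shut), so that 0 is half open, then the shift along the tool's x, y, z in m, then the turn, a rotation vector about the tool's x, y, z in rad. In form: [[claw, dx, dy, dz, ax, ay, az], ...]. A call has exactly 10 rows; each row shifts and turns the commanded pose from where the row before left it, along the tool's axes as they then stand; what a row does not reach is not made up. A row lasts 1/8 s, in which the tool goes at most 62.5 mm and 10.7 degrees, less where a joint would pass 70% of its speed; a pose out of reach is approached as far as the arm can. A call with a gripper value outside its range is refused whole. The fingers move at their own pace and stop on an object; "squeeze" is the grip in N (left out, the last holds). Time passes only in rows, so rows that do not move let the fingers close, or fill a call up. It gives the time, the measured TCP pose, the force, the opening and the grip force at its end, in the units of the state.
- ctrl.sense(): the state, without advancing time (a new reading comes with each control period).
- ctrl.capture(name): name is "scene" or "top"; returns a dict with "img" (384x512x3 uint8, red, green, blue), "camera_matrix" (3x3 intrinsics, pixels), "R" (3x3) and "t" (3): a world point X has camera coordinates R X + t. Camera axes: x right, y down, z forward; pixel columns grow to the right and rows downward; lengths in mm; the calibration is good to about 2 mm. A picture is of the moment at which its call begins. There is no depth.
- ctrl.finish_job(): hands the job in; it is judged then, once.
Trained networks look in a picture, given as the dict that the camera call returned (one of the last four; its "shot" number tells which), for a name from the list of things; names that differ only in an ending like _2 or _b are one class to them, and where a whole thing is asked for, a point or a joint stands for the part that bears it (a point fixed in the world has none). Each returns a list of dicts, best first, with "score" (0 to 1); they miss things now and then, are a little off and sometimes report something else, mostly with a low value. They report only what shows in the picture. A call takes as long as a camera call.
- ctrl.boxes_of(query, picture): "extent" ([left, top, width, height] in pixels, round what is visible of it).
- ctrl.landmark_of(query, picture): "point" ([column, row] in pixels: a listed point, or the origin of a listed thing).
The state is a dict: "time_s": time; "joints": joint angles; "dq": joint speeds; "tau": joint torques, N m; "eef_pos": TCP position; "ee_rot": TCP orientation; "force": force on the tool from outside, world axes, zero at the start; "wrist_torque": the same for the moment, N m; "grip_width": opening from 0.0 (shut) to 1.0 (fully open); "grip_force": force on a finger pad.
Only numpy, scipy, OpenCV 4.12 (cv2) and the standard library are available. Lean on these libraries where they do the work, as an engineer would, in place of code of your own. Each camera call takes 0.05 s, during which the arm holds its last target. There are 200 camera calls.

### The job

The tubular drive unit's heavy core is hidden off-centre: find its balance point with a low trial lift, shift your grip there, then carry the unit level and set it down, without dropping it, across the two black rests in the open enclosure. Swing the enclosure's lid shut and turn its T-handle clockwise as far as it goes, so that the lid is drawn tight onto its gasket. Leave the other things on the table where they are.

Things in the scene. Friction and masses are not known exactly. Their poses are not given: they have to be found in the camera images.
- drive: drive unit: plain closed aluminium tube, 38 mm diameter, 180 mm long, with a 46 x 46 x 10 mm dark steel flange at each end, 200 mm over all; starts lying on its flanges on the wooden board. Origin at its middle on the tube's axis, 23 mm above what it lies on; x along the tube, z up. Grip across the tube from above, fingertips 10 mm below the axis or higher. Keep it level within 4 degrees once its middle is 100 mm above the board
- riser: fixed wooden board, 255 mm (x) by 410 mm (y), its top 64 mm above the table; origin at the centre of its underside, on the table. The drive unit starts on it
- drive_end (a point): centre of the unit's +x end face (100 mm from its middle). The unit weighs 0.74 to 0.96 kg, nearly all of it a fixed hidden core: the balance point is 45 to 68 mm from the middle, towards one end; which end cannot be seen. The tube is slippery (friction about 0.25): grip it firmly (about 30 N or more); gripped far off balance it swivels in the fingers and the heavy end hangs
- enclosure: grey metal enclosure lying on its back on a fixed plinth: 180 mm deep (x), 240 mm wide (y), walls 80 mm high, 5 mm thick. Origin at the centre of its underside, level with the wooden board's top (64 mm above the table); x points from latch side (near the robot) to hinge side, z up. Inside, a terminal strip 26 mm high stands by the hinge wall (x = 70 to 83 mm); nothing else is in the way but the two rests
- rest_mid (a point): where the unit's middle belongs, 47 mm above the enclosure's underside, 12.5 mm from the enclosure's centre towards the latch side; axes as the enclosure's. The unit lies along y, either way round, its flanges on two black rests at y = -94 and +94 mm (24 mm wide, 80 mm long along x, tops 24 mm above its underside), between 8 mm high lips 68 mm apart at the rests' ends
- lid (a joint): lid angle: 0 = shut and drawn fully tight, about 0.02 = lying loose on the springy gasket, 1.57 = upright, 1.85 to 1.95 at the start (leaning away from the robot), stop 2.0. The hinge is stiff: above about 1.0 the lid stays where it is left, below 0.9 it sinks shut by itself in 1 to 2 s. Push from behind on its outer face, beside the T-handle
- lid_hinge (a point): middle of the lid's hinge line, which runs along the enclosure's y at x = 90 mm, 84 mm above its underside; axes as the enclosure's. The lid is a flat plate 185 mm from hinge to free edge, 250 mm wide, 6 mm thick, 0.35 kg
- lid_edge (a point): middle of the lid's free edge, 185 mm from the hinge; its x points from there towards the hinge
- thandle (a joint): T-handle on the lid's outer face: 0 = loose, grows turning clockwise seen from above the shut lid, 1.4 = fully latched (stop); 0 to 0.2 at the start. From about 0.45 its pawl runs under a ramp inside the latch wall and draws the lid 3 mm down against the gasket; takes about 0.25 N m and stays where left. Turn it only with the lid lying shut
- thandle_grip (a point): centre of the T-handle's bar (64 mm long, 14 wide, 14 high, dark steel) on its turning axis, 21 mm above the lid's outer face, 146 mm from the hinge: 109 mm above the enclosure's underside with the lid shut. The shut bar lies 1.4 rad minus the joint value counter-clockwise (from above) from the enclosure's x: nearly along the latch edge when loose, along x when latched
- black_tape: black roll of tape lying flat on the board, 70 mm across, 18 mm high; leave it alone
- clamp: blue plastic spring clamp, 73 x 27 x 15 mm, lying flat on the board; leave it alone
- spray_can: aerosol can standing upright, 65 mm across, 190 mm tall, on the table; leave it alone

How it is judged:
By the outcome, as a careful person would: the job done as asked, in the order asked, and still so for the second after the job is handed in, with the robot touching nothing.
It also fails if it takes over 72 s, if anything falls off the work surface, if the arm or the gripper's body presses on something with over 40 N, if the wrist force passes 120 N, or if a joint passes its speed limit or range.

## Working session

There is one attempt and no reset: what is moved stays moved. The work goes in short steps, Python scripts to look and compute and a tool call to move; the robot and the scene stay as the last step left them, time stands still between calls to the robot, and variables do not carry over. Pictures are saved under pics/ and viewed, at most 10 in all, crops included, and the job is handed in when it is done.

Besides the shell and the picture viewer there is one more tool, called after ">>>" as name([rows], argument=value, ...), one row to a line, values as JSON. send_rows: Moves the arm, as the interface text tells. Its arguments: {"type":"object","properties":{"targets":{"type":"array"},"squeeze":{"type":"number"}},"required":["targets"]}

```bash
mkdir -p pics; cat > h.py <<'E'
import numpy as np, cv2
from rig import ctrl
def ray(c,p):
    K=np.array(c["camera_matrix"]);R=np.array(c["R"]);t=np.array(c["t"]).ravel()
    d=R.T@np.linalg.solve(K,[p[0],p[1],1.]);o=-R.T@t
    return o,d
def atz(c,p,z):
    o,d=ray(c,p); return (o+d*(z-o[2])/d[2]).round(1)
def proj(c,X):
    q=np.array(c["camera_matrix"])@(np.array(c["R"])@np.array(X,float)+np.array(c["t"]).ravel()); return (q[:2]/q[2]).round(1)
def tri(c1,p1,c2,p2):
    o1,d1=ray(c1,p1);o2,d2=ray(c2,p2)
    A=np.stack([d1,-d2],1);s=np.linalg.lstsq(A,o2-o1,rcond=None)[0]
    a,b=o1+s[0]*d1,o2+s[1]*d2
    return ((a+b)/2).round(1),np.linalg.norm(a-b).round(1)
def save(c,n,crop=None):
    im=c["img"][:,:,::-1]
    if crop: im=im[crop[1]:crop[3],crop[0]:crop[2]]
    cv2.imwrite("pics/"+n,im)
E
python3 - <<'E'
from h import *
a=ctrl.capture("scene");b=ctrl.capture("top")
both=np.hstack([a["img"],b["img"]])[:,:,::-1]
cv2.imwrite("pics/a.png",cv2.resize(both,(800,300),interpolation=cv2.INTER_AREA)); save(b,"top.png"); save(a,"scene.png")
for q in ["drive","drive_end","enclosure","rest_mid","lid_hinge","lid_edge","thandle_grip","riser","black_tape","clamp","spray_can"]:
    r=[]
    for c in (a,b):
        l=ctrl.landmark_of(q,c); r.append(l[0] if l else None)
    print(q,[(np.round(x["point"],1),round(x["score"],2)) if x else None for x in r], tri(a,r[0]["point"],b,r[1]["point"]) if all(r) else "")
for c in(a,b): print(-np.array(c["R"]).T@np.array(c["t"]).ravel())
print(ctrl.sense())
E
```

```text
drive [(array([184.1, 195. ]), 0.61), (array([173.9, 203.1]), 0.96)] (array([476.2, 189.8,  65.8]), np.float64(1.7))
drive_end [(array([193.2, 207.4]), 0.89), (array([201.1, 224.1]), 0.75)] (array([400.7,  98. , 100.5]), np.float64(0.0))
enclosure [(array([303.5, 231.1]), 0.64), (array([295.5, 194.4]), 0.77)] (array([ 499. , -210.4,   58.3]), np.float64(13.4))
rest_mid [(array([301.3, 221.5]), 0.94), (array([299.5, 189.7]), 0.89)] (array([ 502. , -210.8,   94.1]), np.float64(8.4))
lid_hinge [(array([313.6, 190.4]), 0.79), (array([299.6, 158.9]), 0.62)] (array([ 588.2, -210.1,  149.9]), np.float64(8.0))
lid_edge [(array([330.4, 129.8]), 0.76), (array([303.1, 119. ]), 0.58)] (array([ 658.4, -212. ,  316.6]), np.float64(0.3))
thandle_grip [(array([330.1, 144.1]), 0.35), (array([302.5, 122.2]), 0.55)] (array([ 666.7, -215.1,  267.7]), np.float64(0.1))
riser [(array([193.6, 211.3]), 0.96), (array([183.1, 210.4]), 0.88)] (array([464.8, 160.6,  16.7]), np.float64(19.9))
black_tape [(array([246.1, 197.7]), 0.7), (array([296.2, 193.4]), 0.71)] (array([ 427. , -139.1,  220.8]), np.float64(132.
[... 322 characters left out ...]
04.99337858]
{'time_s': 1.2, 'joints': array([ 1.03759746e+00,  3.12862617e-01,  1.49766764e+00, -3.11127575e-05,
        1.33097232e+00, -2.23414669e-01]), 'dq': array([ 0.00148088,  0.00025846, -0.00208827,  0.00185354,  0.00176125,
       -0.00092781]), 'tau': array([-2.46825264e-03, -4.12170911e+01, -2.59903997e+01, -3.17394952e-04,
        4.40340937e-04, -2.80849157e-06]), 'eef_pos': array([160.08589737, 500.02078513, 231.32550961]), 'ee_rot': array([3.06772546e-05, 1.54269840e-01, 9.88028752e-01, 3.62715044e-05]), 'force': array([ 0.54818077, -0.18030162, -0.26412025]), 'wrist_torque': array([ 0.02053116,  0.05324376, -0.03540813]), 'grip_force': 0.0, 'grip_width': 1.0003218449917235}
```

View pics/top.png

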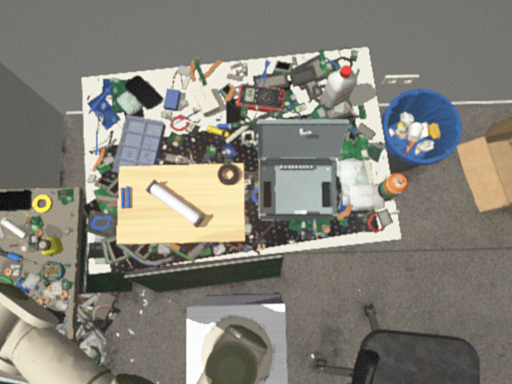

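View pics/scene.png

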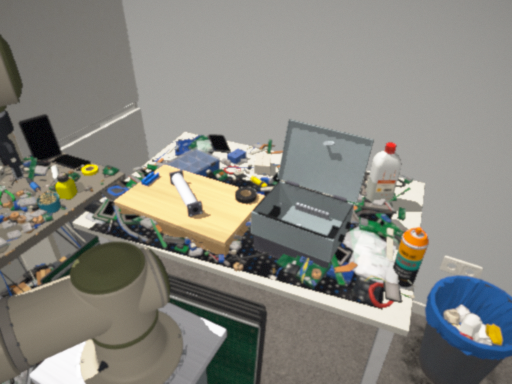

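The top view shows the drive lying diagonally from about (150,186) to (201,222). The enclosure is at (260–337, 158–217), with the lid leaning away above it and the tape at (229,174). The can is at (395,185).

```bash
python3 - <<'E'
from h import *
b=ctrl.capture("top");a=ctrl.capture("scene")
def tube(c,box):
    x,y,w,h=[int(v) for v in box]
    hsv=cv2.cvtColor(c["img"],cv2.COLOR_RGB2HSV)
    m=((hsv[...,1]<45)&(hsv[...,2]>120)).astype(np.uint8); k=np.zeros_like(m); k[y-3:y+h+3,x-3:x+w+3]=1; m*=k
    n,l,s,ce=cv2.connectedComponentsWithStats(m); i=1+s[1:,4].argmax()
    return cv2.minAreaRect(np.argwhere(l==i)[:,::-1].astype(np.float32)),s[i]
for c in (b,a):
    bx=ctrl.boxes_of("drive",c)[0]; r,s=tube(c,bx["extent"]); P=cv2.boxPoints(r)
    print(bx,r,s)
    print([atz(c,p,90)[:2] for p in P], atz(c,r[0],97))
for q in ["enclosure","lid","riser","spray_can","black_tape"]:
    print(q,ctrl.boxes_of(q,b)[:1],ctrl.boxes_of(q,a)[:1])
big=cv2.resize(b["img"][100:250,100:350][:,:,::-1],(800,480),interpolation=cv2.INTER_CUBIC); cv2.imwrite("pics/crop.png",big)
E
```

```text
{'extent': [122.5, 188.7, 8.4, 20.5], 'score': 0.68} ((122.10000610351562, 187.30001831054688), (2.2360680103302, 0.4472135603427887), 26.56505012512207) [121 187   3   2   3]
[array([528. , 356.3]), array([529.3, 355.7]), array([525.8, 349.2]), array([524.5, 349.8])] [525.4 350.6  97. ]
{'extent': [170.3, 172.0, 31.0, 43.3], 'score': 0.63} ((188.0985565185547, 185.4429473876953), (36.57564926147461, 24.41413116455078), 59.931419372558594) [171 169  27  38 434]
[array([515.6, 278.3]), array([614. , 261.6]), array([485. , 101.9]), array([402.3, 123.6])] [491.7 180.7  97. ]
enclosure [{'extent': [258.2, 122.1, 90.6, 95.1], 'score': 0.75}] [{'extent': [252.1, 118.3, 118.6, 148.7], 'score': 0.63}]
lid [{'extent': [257.1, 116.1, 90.4, 42.7], 'score': 0.69}] [{'extent': [280.7, 120.1, 91.0, 85.1], 'score': 0.96}]
riser [{'extent': [117.0, 166.3, 130.1, 79.6], 'score': 0.9}] [{'extent': [109.8, 164.5, 158.2, 87.6], 'score': 0.77}]
spray_can [{'extent': [377.8, 171.5, 28.6, 30.0], 'score': 0.82}] [{'extent': [393.7, 228.2, 35.3, 59.1], 'score': 0.61}]
black_tape [{'extent': [220.3, 164.1, 21.3, 22.8], 'score': 0.65}] [{'extent': [237.7, 187.8, 20.7, 14.4], 'score': 0.85}]
```

View pics/crop.png

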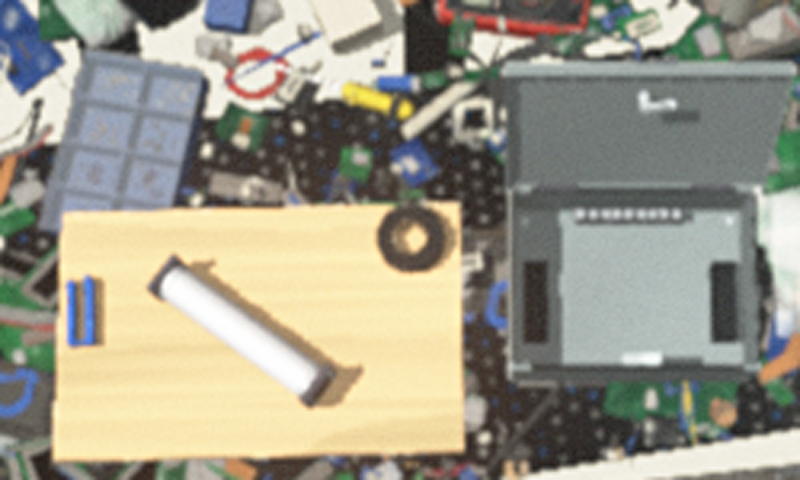

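Crop of the top view (3.2x, offset 100,100). The drive's flange outer edges are centred near (161,273) and (321,387). The enclosure rim corners are near (512,380), (760,378), (510,188) and (757,190). The rests are centred at (535,302) and (723,302).

```bash
python3 - <<'E'
from h import *
b=ctrl.capture("top");a=ctrl.capture("scene")
f=lambda p:(100+p[0]/3.2-0.35,100+p[1]/3.2-.35)
for n,p,z in [("d1",(161,273),110),("d2",(321,387),110),("t1",(172,277),100),("t2",(313,388),100),("nl",(512,380),144),("nr",(760,378),144),("fl",(510,188),144),("fr",(757,190),144),("restL",(535,302),88),("restR",(723,302),88),("b1",(62,212),64),("b2",(461,202),64),("b3",(54,460),64),("b4",(463,450),64),("tape",(411,237),82),("lidTL",(502,68),0),("can",(0,0),0)]:
    print(n,atz(b,f(p),z))
c=ctrl.boxes_of("spray_can",b)[0]["extent"]; print("can top",atz(b,(c[0]+c[2]/2,c[1]+c[3]/2),180))
# enclosure fit: landmarks in both cams
from scipy.optimize import least_squares
L={"enclosure":(0,0,0),"rest_mid":(-12.5,0,47),"lid_hinge":(90,0,84)}
obs=[]
for c in(a,b):
  for q,X in L.items():
    l=ctrl.landmark_of(q,c)
    if l: obs.append((c,l[0]["point"],X,.5))
for p,X in [((512,380),(-90,120,80)),((760,378),(-90,-120,80)),((510,188),(90,120,80)),((757,190),(90,-120,80)),((535,302),(-12.5,94,24)),((723,302),(-12.5,-94,24))]: obs.append((b,f(p),X,1))
def W(v,X):
    c,s=np.cos(v[2]),np.sin(v[2]); return [v[0]+c*X[0]-s*X[1],v[1]+s*X[0]+c*X[1],64+X[2]]
fun=lambda v:np.concatenate([w*(proj(c,W(v,X))-p) for c,p,X,w in obs])
s=least_squares(fun,[490,-210,0],loss="soft_l1",diff_step=1e-3);print(s.x,fun(s.x).reshape(-1,2).round(1).tolist())
print("rest_mid",W(s.x,(-12.5,0,47)))
E
```

```text
d1 [527.9 258.6 110. ]
d2 [410.5 100.3 110. ]
t1 [525.8 250.  100. ]
t2 [411.1 109.5 100. ]
nl [408.1 -85.3 144. ]
nr [ 404.3 -320.2  144. ]
fl [596.5 -88.1 144. ]
fr [ 588.4 -328.   144. ]
restL [ 493.8 -110.4   88. ]
restR [ 489.1 -297.7   88. ]
b1 [605.  373.4  64. ]
b2 [605.1 -37.7  64. ]
b3 [350.2 372.2  64. ]
b4 [350.3 -35.1  64. ]
tape [565.  13.  82.]
lidTL [772.7 -83.4   0. ]
can [866.7 471.2  -0. ]
can top [ 494.4 -488.2  180. ]
[ 500.98208919 -205.35277843    0.        ] [[-0.4, 0.2], [-0.1, -0.8], [-1.7, 0.7], [0.2, -0.4], [-1.1, 0.5], [0.4, 0.2], [-0.0, -0.9], [1.6, -2.3], [-0.8, 1.7], [-0.9, -0.8], [0.4, 1.6], [0.5, 0.2]]
rest_mid [np.float64(488.482089189291), np.float64(-205.35277842721496), 111]
```

```bash
cat >> h.py <<'E'
from scipy.spatial.transform import Rotation as Ro, Slerp
def down(yx):  # tool x axis at world angle yx, pointing down
    x=np.array([np.cos(yx),np.sin(yx),0]);z=np.array([0,0,-1.]);return Ro.from_matrix(np.stack([x,np.cross(z,x),z],1))
def plan(wps,claw,start=None):
    """wps: list of (pos mm, yaw, nrows)"""
    s=ctrl.sense(); p=np.array(s["eef_pos"]);q=s["ee_rot"];r=Ro.from_quat([q[1],q[2],q[3],q[0]])
    if start: p,r=np.array(start[0],float),down(start[1])
    out=[]
    for P,y,n in wps:
        p0,r0=p,r; R1=down(y); sl=Slerp([0,1],Ro.concatenate([r0,R1]))
        for i in range(1,n+1):
            pn=p0+(np.array(P,float)-p0)*i/n; rn=sl(i/n)
            d=r.inv().apply(pn-p)/1000; a=(r.inv()*rn).as_rotvec()
            out.append([claw]+[round(float(v),4)+0. for v in d]+[round(float(v),3)+0. for v in a]); p,r=pn,rn
    for i in range(0,len(out),10): print(out[i:i+10])
    return out
E
python3 - <<'E'
from h import *
plan([((468,180,170),0.91,11),((468,180,77),0.91,4),((468,180,77),.91,5)],-1)
E
```

```text
[[-1, -0.0355, -0.0192, 0.0056, 0.0, 0.0, 0.175], [-1, -0.0383, -0.0127, 0.0056, 0.0, 0.0, 0.175], [-1, -0.0399, -0.0059, 0.0056, 0.0, 0.0, 0.175], [-1, -0.0404, 0.0012, 0.0056, 0.0, 0.0, 0.175], [-1, -0.0395, 0.0082, 0.0056, 0.0, 0.0, 0.175], [-1, -0.0375, 0.0149, 0.0056, 0.0, 0.0, 0.175], [-1, -0.0343, 0.0212, 0.0056, 0.0, 0.0, 0.175], [-1, -0.0301, 0.0269, 0.0056, 0.0, 0.0, 0.175], [-1, -0.025, 0.0317, 0.0056, 0.0, 0.0, 0.175], [-1, -0.0191, 0.0356, 0.0056, 0.0, 0.0, 0.175]]
[[-1, -0.0126, 0.0383, 0.0056, 0.0, 0.0, 0.175], [-1, 0.0, 0.0, 0.0233, 0.0, 0.0, 0.0], [-1, 0.0, 0.0, 0.0233, 0.0, 0.0, 0.0], [-1, 0.0, 0.0, 0.0233, 0.0, 0.0, 0.0], [-1, 0.0, 0.0, 0.0233, 0.0, 0.0, 0.0], [-1, 0.0, 0.0, 0.0, 0.0, 0.0, 0.0], [-1, 0.0, 0.0, 0.0, 0.0, 0.0, 0.0], [-1, 0.0, 0.0, 0.0, 0.0, 0.0, 0.0], [-1, 0.0, 0.0, 0.0, 0.0, 0.0, 0.0], [-1, 0.0, 0.0, 0.0, 0.0, 0.0, 0.0]]
```

>>> send_rows([
  [-1,-0.0355,-0.0192,0.0056,0.0,0.0,0.175],
  [-1,-0.0383,-0.0127,0.0056,0.0,0.0,0.175],
  [-1,-0.0399,-0.0059,0.0056,0.0,0.0,0.175],
  [-1,-0.0404,0.0012,0.0056,0.0,0.0,0.175],
  [-1,-0.0395,0.0082,0.0056,0.0,0.0,0.175],
  [-1,-0.0375,0.0149,0.0056,0.0,0.0,0.175],
  [-1,-0.0343,0.0212,0.0056,0.0,0.0,0.175],
  [-1,-0.0301,0.0269,0.0056,0.0,0.0,0.175],
  [-1,-0.025,0.0317,0.0056,0.0,0.0,0.175],
  [-1,-0.0191,0.0356,0.0056,0.0,0.0,0.175],
])

```text
time_s: 3.6
eef_pos: [440.4, 207.8, 175.2]
ee_rot: [0.0, 0.859, 0.512, 0.0]
force: [-0.8, 1.1, -0.0]
grip_width: 1.002
grip_force: 0.0
```

```bash
python3 - <<'E'
from h import *
s=ctrl.sense();print(s["eef_pos"],s["ee_rot"],s["time_s"],s["joints"])
plan([((468,180,165),0.91,2),((468,180,77),0.91,4)],-1)
E
```

```text
[440.44535163 207.75611048 175.2133544 ] [2.06555369e-05 8.58755806e-01 5.12385052e-01 1.51865081e-04] 3.6 [1.99568726e-01 2.83303670e-01 1.69170257e+00 6.72916965e-05
 1.16628620e+00 6.94418903e-01]
[[-1, -0.0057, 0.0187, 0.0051, 0.0, 0.0, 0.083], [-1, -0.0041, 0.0191, 0.0051, 0.0, 0.0, 0.083], [-1, 0.0, 0.0, 0.022, 0.0, 0.0, 0.0], [-1, 0.0, 0.0, 0.022, 0.0, 0.0, 0.0], [-1, 0.0, 0.0, 0.022, 0.0, 0.0, 0.0], [-1, 0.0, 0.0, 0.022, 0.0, 0.0, 0.0]]
```

>>> send_rows([
  [-1,-0.0057,0.0187,0.0051,0,0,0.083],
  [-1,-0.0041,0.0191,0.0051,0,0,0.083],
  [-1,0,0,0.022,0,0,0],
  [-1,0,0,0.022,0,0,0],
  [-1,0,0,0.022,0,0,0],
  [-1,0,0,0.022,0,0,0],
  [1,0,0,0,0,0,0],
  [1,0,0,0,0,0,0],
  [1,0,0,0,0,0,0],
  [1,0,0,0,0,0,0],
], squeeze=60)

```text
time_s: 4.85
eef_pos: [468.2, 181.2, 78.6]
ee_rot: [0.001, 0.897, 0.442, 0.001]
force: [0.3, -2.1, 4.0]
grip_width: 0.418
grip_force: 60.0
```

```bash
python3 - <<'E'
from h import *
s=ctrl.sense();print(s)
E
```

```text
{'time_s': 4.85, 'joints': array([ 1.35682244e-01,  4.42607508e-01,  1.75267969e+00, -5.45736949e-04,
        9.43166731e-01,  7.90523304e-01]), 'dq': array([-0.00029079,  0.00019609,  0.00035302,  0.00082502,  0.00029887,
       -0.00173833]), 'tau': array([ 5.71578126e-01, -3.94283903e+01, -1.91012657e+01,  3.61956311e-01,
        3.76425299e-02,  1.65217048e-01]), 'eef_pos': array([468.2490125 , 181.19081949,  78.55678938]), 'ee_rot': array([7.06819026e-04, 8.96876660e-01, 4.42277905e-01, 1.41852035e-03]), 'force': array([ 0.33313874, -2.07721381,  4.01134854]), 'wrist_torque': array([-0.18885434, -0.00991229,  0.16453475]), 'grip_force': 59.998149275779724, 'grip_width': 0.417919667682083}
```

>>> send_rows([
  [1,0,0,-0.005,0,0,0],
  [1,0,0,-0.005,0,0,0],
  [1,0,0,-0.005,0,0,0],
  [1,0,0,0,0,0,0],
  [1,0,0,0,0,0,0],
  [1,0,0,0,0,0,0],
  [1,0,0,0,0,0,0],
  [1,0,0,0,0,0,0],
  [1,0,0,0,0,0,0],
  [1,0,0,0,0,0,0],
])

```text
time_s: 6.1
eef_pos: [467.3, 181.3, 92.1]
ee_rot: [-0.0, 0.897, 0.442, 0.0]
force: [-0.4, 3.4, -3.0]
grip_width: 0.418
grip_force: 60.8
```

```bash
python3 - <<'E'
from h import *
s=ctrl.sense();print(s["force"],s["wrist_torque"],s["eef_pos"])
c=ctrl.capture("scene")
cv2.imwrite("pics/lift.png",cv2.resize(c["img"][140:240,130:260][:,:,::-1],(780,600),interpolation=cv2.INTER_CUBIC))
E
```

```text
[-0.42530435  3.43854166 -2.95211501] [ 0.73012208 -0.02410703 -0.17612817] [467.28934901 181.32508363  92.13654466]
```

View pics/lift.png

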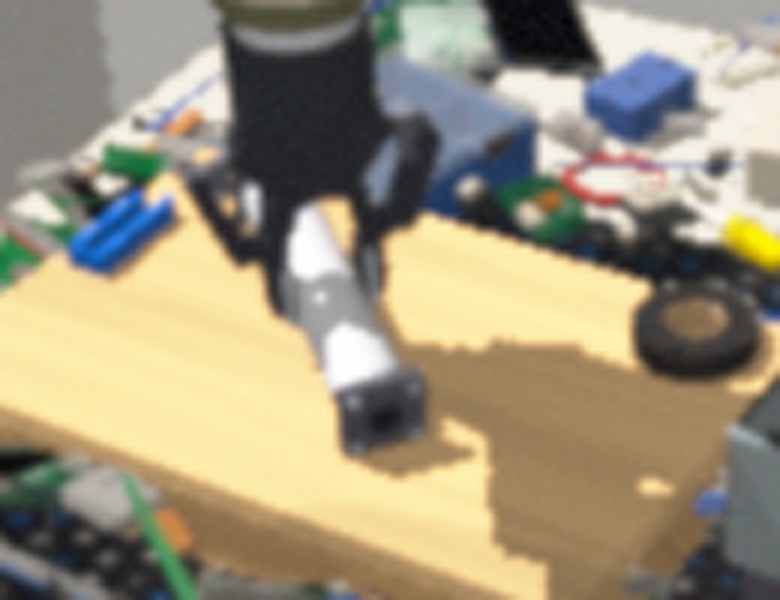

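```bash
python3 - <<'E'
from h import *
c=ctrl.capture("scene")
for z in(87,101,114):print(z,proj(c,[409.6,100.5,z]))
im0=cv2.imread("pics/scene.png");im1=c["img"][:,:,::-1]
for q in("drive_end","drive"):
  print(q,[(x["point"],x["score"]) for x in ctrl.landmark_of(q,c)])
cv2.imwrite("pics/cmp.png",cv2.resize(np.hstack([im0[170:230,160:220],im1[170:230,160:220]]),(800,400),interpolation=cv2.INTER_CUBIC))
E
```

```text
87 [194.6 209.1]
101 [194.2 205.4]
114 [193.9 201.9]
drive_end [([192.7, 209.1], 0.81)]
drive [([185.4, 189.7], 0.89)]
```

View pics/cmp.png

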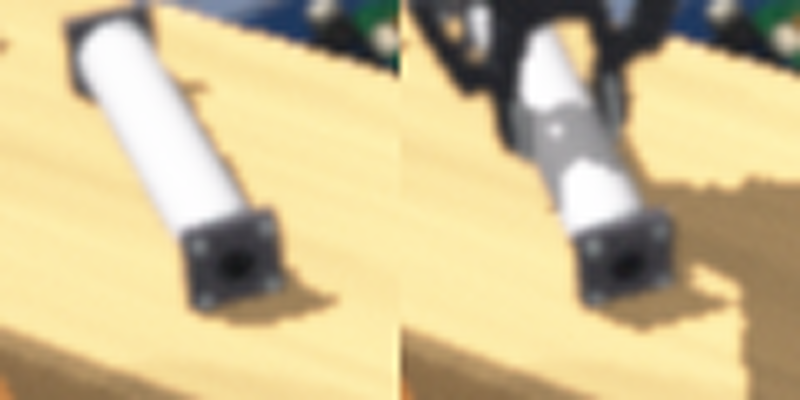

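The right-hand (lifted) crop shows the near flange still at the same pixel height, so the near (+x) end is the heavy one. I'll lower the unit, open the fingers and slide 56 mm towards the near end.

>>> send_rows([
  [1,0,0,0.005,0,0,0],
  [1,0,0,0.005,0,0,0],
  [1,0,0,0.005,0,0,0],
  [-1,0,0,0,0,0,0],
  [-1,0,0,0,0,0,0],
  [-1,0,0,0,0,0,0],
  [-1,-0.014,0,0,0,0,0],
  [-1,-0.014,0,0,0,0,0],
  [-1,-0.014,0,0,0,0,0],
  [-1,-0.014,0,0,0,0,0],
])

```text
time_s: 7.55
eef_pos: [432.5, 135.9, 77.2]
ee_rot: [0.0, 0.897, 0.442, 0.0]
force: [-0.4, 0.1, 0.5]
grip_width: 0.999
grip_force: 0.0
```

>>> send_rows([
  [1,0,0,0,0,0,0],
  [1,0,0,0,0,0,0],
  [1,0,0,0,0,0,0],
  [1,0,0,0,0,0,0],
  [1,0,0,-0.005,0,0,0],
  [1,0,0,-0.005,0,0,0],
  [1,0,0,-0.005,0,0,0],
  [1,0,0,0,0,0,0],
  [1,0,0,0,0,0,0],
  [1,0,0,0,0,0,0],
], squeeze=45)

```text
time_s: 8.8
eef_pos: [433.0, 136.8, 91.9]
ee_rot: [-0.0, 0.897, 0.442, -0.0]
force: [-0.2, 0.7, -8.4]
grip_width: 0.43
grip_force: 46.7
```

```bash
python3 - <<'E'
from h import *
s=ctrl.sense();print(s["force"],s["wrist_torque"],s["eef_pos"])
c=ctrl.capture("scene");d=ctrl.capture("top")
for q in("drive_end","drive"):
  l,m=ctrl.landmark_of(q,c),ctrl.landmark_of(q,d)
  print(q,[(x["point"],x["score"]) for x in l+m], tri(c,l[0]["point"],d,m[0]["point"]) if l and m else "")
A=cv2.resize(c["img"][150:230,145:225],(600,600),interpolation=cv2.INTER_CUBIC)
cv2.imwrite("pics/lift2.png",A[:,:,::-1])
E
```

```text
[-0.21541998  0.74900505 -8.36178933] [ 0.04697512 -0.03237824 -0.00628069] [432.99992933 136.82108541  91.9354075 ]
drive_end [([192.3, 204.9], 0.7), ([196.4, 222.2], 0.53)] (array([408.9, 110.5,  99.5]), np.float64(5.8))
drive [([184.4, 188.9], 0.76), ([313.8, 190.8], 0.55)]
```

View pics/lift2.png

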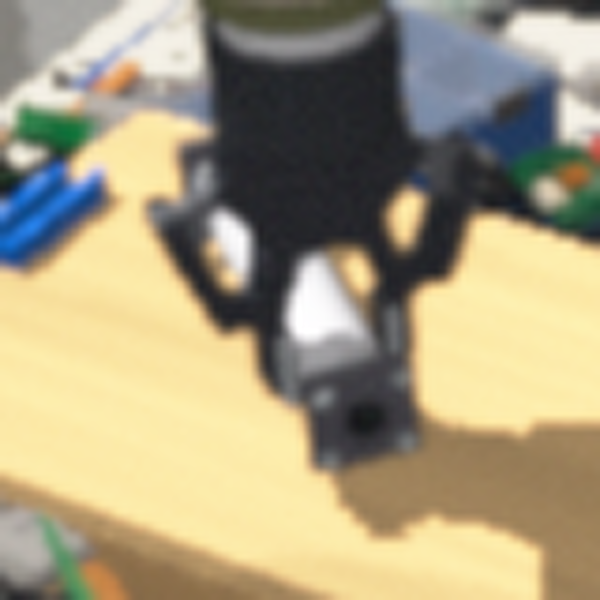

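Fz is −8.4 N, which is the full weight, and the near end has risen with the grip. The unit looks close to balanced; I'll average the wrist moment before going on.

```bash
python3 - <<'E'
from h import *
F=[];T=[]
for i in range(10):
    c=ctrl.capture("scene"); s=ctrl.sense();F.append(s["force"]);T.append(s["wrist_torque"])
F=np.array(F);T=np.array(T);print(F.mean(0),F.std(0),T.mean(0),T.std(0))
u=np.array([.614,.789]);t=T.mean(0); print("offset along u (mm), + = far:",(-t[0]*u[1]+t[1]*u[0])/(-F.mean(0)[2])*1000)
l=ctrl.landmark_of("drive_end",c);print(l[0]["point"],proj(c,[408.5,99,87]),proj(c,[408.5,99,102]))
E
```

```text
[ 0.12630351  0.26413176 -8.72416398] [0.22018524 0.3879431  0.55481437] [ 0.03922149 -0.01457217 -0.00440602] [0.03287525 0.03179104 0.03056519]
offset along u (mm), + = far: -4.572710105410804
[192.1, 203.4] [194.8 209.4] [194.4 205.5]
```

```bash
sed -i 's/return (q\[:2\]\/q\[2\]).round(1)/return q[:2]\/q[2]/' h.py; python3 - <<'E'
from h import *
from scipy.optimize import least_squares
b=ctrl.capture("top");a=ctrl.capture("scene")
f=lambda p:(100+p[0]/3.2-0.35,100+p[1]/3.2-.35)
L={"enclosure":(0,0,0),"rest_mid":(-12.5,0,47),"lid_hinge":(90,0,84)}
obs=[]
for c in(a,b):
  for q,X in L.items():
    l=ctrl.landmark_of(q,c)
    if l: obs.append((c,l[0]["point"],X,.5))
for p,X in [((512,380),(-90,120,80)),((760,378),(-90,-120,80)),((510,188),(90,120,80)),((757,190),(90,-120,80)),((535,302),(-12.5,94,24)),((723,302),(-12.5,-94,24))]: obs.append((b,f(p),X,1))
def W(v,X):
    c,s=np.cos(v[2]),np.sin(v[2]); return [v[0]+c*X[0]-s*X[1],v[1]+s*X[0]+c*X[1],64+X[2]]
fun=lambda v:np.concatenate([w*(proj(c,W(v,X))-p) for c,p,X,w in obs])
s=least_squares(fun,[500,-205,-.02],loss="soft_l1",x_scale=[1,1,.01]);print(s.x,fun(s.x).reshape(-1,2).round(1).tolist())
m=np.array(W(s.x,(-12.5,0,47)));print("rest_mid",m)
y=np.pi/2+s.x[2]; t=m-55.6*np.array([np.cos(y),np.sin(y),0]); print("tcp",t,y)
plan([((433,136.8,212),.91,5),((t[0],t[1],212),y,9)],1)
E
```

```text
[ 5.01805948e+02 -2.05369781e+02 -3.28611797e-02] [[26.7, 15.8], [0.3, -1.0], [-1.4, 0.1], [-0.9, -0.2], [-0.6, -0.1], [-1.0, 1.6], [-1.0, -2.5], [0.6, -1.2], [0.1, 0.3], [0.1, 0.2], [0.2, 0.4], [0.4, 0.9]]
rest_mid [ 489.312696  -204.9590898  111.       ]
tcp [ 487.48594323 -260.52907247  111.        ] 1.5379351470849894
[[1, 0.0, 0.0, -0.024, 0.0, 0.0, 0.001], [1, 0.0, 0.0, -0.024, 0.0, 0.0, 0.001], [1, 0.0, 0.0, -0.024, 0.0, 0.0, 0.001], [1, 0.0, 0.0, -0.024, 0.0, 0.0, 0.001], [1, 0.0, 0.0, -0.024, 0.0, 0.0, 0.001], [1, -0.0311, 0.0319, 0.0, 0.0, 0.0, -0.07], [1, -0.0333, 0.0296, 0.0, 0.0, 0.0, -0.07], [1, -0.0353, 0.0272, 0.0, 0.0, 0.0, -0.07], [1, -0.0371, 0.0247, 0.0, 0.0, 0.0, -0.07], [1, -0.0387, 0.0221, 0.0, 0.0, 0.0, -0.07]]
[[1, -0.0402, 0.0193, 0.0, 0.0, 0.0, -0.07], [1, -0.0414, 0.0165, 0.0, 0.0, 0.0, -0.07], [1, -0.0425, 0.0135, 0.0, 0.0, 0.0, -0.07], [1, -0.0433, 0.0105, 0.0, 0.0, 0.0, -0.07]]
```

>>> send_rows([
  [1,0,0,0,0,0,0],
  [1,0,0,-0.006,0,0,0],
  [1,0,0,-0.012,0,0,0],
  [1,0,0,-0.018,0,0,0],
  [1,0,0,-0.02,0,0,0],
  [1,0,0,-0.006,0,0,0],
  [1,0,0,0,0,0,0],
  [1,0,0,0,0,0,0],
  [1,0,0,0,0,0,0],
  [1,0,0,0,0,0,0],
], squeeze=70)

```text
time_s: 11.3
eef_pos: [433.0, 136.8, 153.8]
ee_rot: [-0.0, 0.897, 0.442, -0.0]
force: [-0.1, -0.1, -9.1]
grip_width: 0.415
grip_force: 73.7
```

```bash
python3 - <<'E'
from h import *
s=ctrl.sense();print(s["force"],s["wrist_torque"],s["eef_pos"])
c=ctrl.capture("scene");d=ctrl.capture("top")
for z in(154,164,174):print(proj(c,[408.5,99,z]),proj(d,[408.5,99,z]),proj(c,[528,258,z]),proj(d,[528,258,z]))
A=np.hstack([cv2.resize(k,(400,400),interpolation=cv2.INTER_CUBIC) for k in (c["img"][130:230,130:230],d["img"][160:260,120:220])])
cv2.imwrite("pics/lift3.png",A[:,:,::-1])
E
```

```text
[-0.09356729 -0.10654241 -9.06657137] [ 0.07129657 -0.05083308 -0.03649487] [433.00159084 136.79794607 153.7987492 ]
[192.98420002 191.26049902] [198.50450654 219.30591903] [173.47129445 159.11081649] [146.74827869 181.90197829]
[192.70830078 188.43802165] [198.06014782 218.8512153 ] [173.13623216 156.45739007] [145.94287326 181.18865918]
[192.42951165 185.58598046] [197.60929894 218.3898703 ] [172.79805716 153.77931343] [145.12590931 180.4651031 ]
```

View pics/lift3.png

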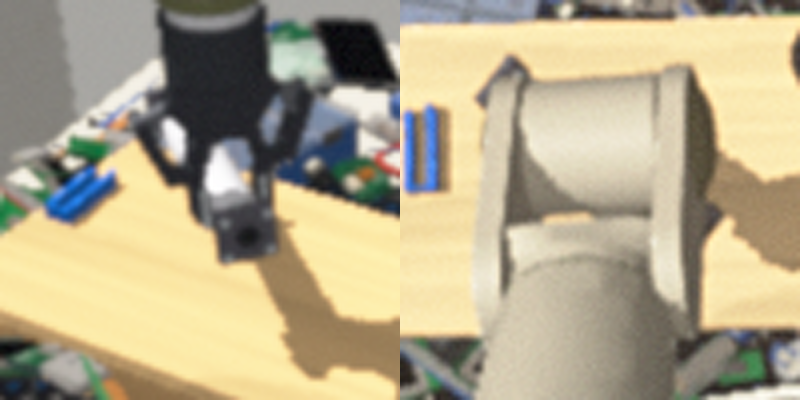

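The near flange is at about (192,188.7) in the scene view, which matches the level prediction for z≈164, so the unit is level. Next I carry it over the enclosure.

```bash
python3 - <<'E'
from h import *
plan([((433,136.8,177),.91,1),((433,110,205),.91,1),((487.5,-255,205),1.54,16),((487.5,-260.5,205),1.54,2)],1)
E
```

```text
[[1, 0.0, -0.0001, -0.0231, 0.0, 0.0, 0.006], [1, -0.0212, 0.0164, -0.028, 0.0, 0.0, 0.0], [1, -0.0159, 0.0167, 0.0, 0.0, 0.0, -0.039], [1, -0.0166, 0.0161, 0.0, 0.0, 0.0, -0.039], [1, -0.0172, 0.0154, 0.0, 0.0, 0.0, -0.039], [1, -0.0178, 0.0147, 0.0, 0.0, 0.0, -0.039], [1, -0.0183, 0.014, 0.0, 0.0, 0.0, -0.039], [1, -0.0189, 0.0133, 0.0, 0.0, 0.0, -0.039], [1, -0.0194, 0.0125, 0.0, 0.0, 0.0, -0.039], [1, -0.0199, 0.0117, 0.0, 0.0, 0.0, -0.039]]
[[1, -0.0203, 0.0109, 0.0, 0.0, 0.0, -0.039], [1, -0.0207, 0.0101, 0.0, 0.0, 0.0, -0.039], [1, -0.0211, 0.0093, 0.0, 0.0, 0.0, -0.039], [1, -0.0215, 0.0085, 0.0, 0.0, 0.0, -0.039], [1, -0.0218, 0.0076, 0.0, 0.0, 0.0, -0.039], [1, -0.0221, 0.0068, 0.0, 0.0, 0.0, -0.039], [1, -0.0223, 0.0059, 0.0, 0.0, 0.0, -0.039], [1, -0.0225, 0.005, 0.0, 0.0, 0.0, -0.039], [1, -0.0027, 0.0001, 0.0, 0.0, 0.0, 0.0], [1, -0.0027, 0.0001, 0.0, 0.0, 0.0, 0.0]]
```

>>> send_rows([
  [1,0.0,-0.0001,-0.0231,0.0,0.0,0.006],
  [1,-0.0212,0.0164,-0.028,0.0,0.0,0.0],
  [1,-0.0159,0.0167,0.0,0.0,0.0,-0.039],
  [1,-0.0166,0.0161,0.0,0.0,0.0,-0.039],
  [1,-0.0172,0.0154,0.0,0.0,0.0,-0.039],
  [1,-0.0178,0.0147,0.0,0.0,0.0,-0.039],
  [1,-0.0183,0.014,0.0,0.0,0.0,-0.039],
  [1,-0.0189,0.0133,0.0,0.0,0.0,-0.039],
  [1,-0.0194,0.0125,0.0,0.0,0.0,-0.039],
  [1,-0.0199,0.0117,0.0,0.0,0.0,-0.039],
])

```text
time_s: 12.65
eef_pos: [460.0, -73.3, 205.1]
ee_rot: [-0.0, 0.819, 0.574, -0.0]
force: [0.5, -0.0, -8.2]
grip_width: 0.417
grip_force: 73.8
```

>>> send_rows([
  [1,-0.0203,0.0109,0.0,0.0,0.0,-0.039],
  [1,-0.0207,0.0101,0.0,0.0,0.0,-0.039],
  [1,-0.0211,0.0093,0.0,0.0,0.0,-0.039],
  [1,-0.0215,0.0085,0.0,0.0,0.0,-0.039],
  [1,-0.0218,0.0076,0.0,0.0,0.0,-0.039],
  [1,-0.0221,0.0068,0.0,0.0,0.0,-0.039],
  [1,-0.0223,0.0059,0.0,0.0,0.0,-0.039],
  [1,-0.0225,0.005,0.0,0.0,0.0,-0.039],
  [1,-0.0027,0.0001,0.0,0.0,0.0,0.0],
  [1,-0.0027,0.0001,0.0,0.0,0.0,0.0],
])

```text
time_s: 13.9
eef_pos: [486.3, -260.3, 204.9]
ee_rot: [-0.001, 0.72, 0.694, 0.0]
force: [0.6, 0.3, -8.4]
grip_width: 0.42
grip_force: 73.5
```

```bash
python3 - <<'E'
from h import *
s=ctrl.sense();print(s["force"],s["wrist_torque"],s["eef_pos"],s["ee_rot"],s["joints"])
c=ctrl.capture("scene");d=ctrl.capture("top")
p=s["eef_pos"]
for off in(155.6,-44.4):
  X=[p[0]+off*np.cos(1.538),p[1]+off*np.sin(1.538),p[2]+10]; print(X,proj(c,X),proj(d,X))
for n,k in(("sc",c),("tp",d)): print(n,[(q,x["point"],x["score"]) for q in("drive","drive_end","rest_mid") for x in ctrl.landmark_of(q,k)[:2]])
A=np.hstack([cv2.resize(k,(400,400),interpolation=cv2.INTER_CUBIC) for k in (c["img"][140:260,250:370],d["img"][120:240,240:360])])
cv2.imwrite("pics/over.png",A[:,:,::-1])
E
```

```text
[ 0.55346011  0.34361514 -8.43406161] [ 0.06324614 -0.0221868  -0.00245964] [ 486.26967449 -260.32619905  204.86602162] [-5.44040121e-04  7.20159780e-01  6.93808037e-01  5.16270763e-05] [-7.04076596e-01  3.92590411e-01  1.45634952e+00  2.19697119e-04
  1.29372507e+00 -6.66867650e-01]
[np.float64(491.3718681736513), np.float64(-104.80987315807292), np.float64(214.86602161631885)] [269.451729   178.45079473] [265.6094588  186.56915578]
[np.float64(484.8137786080356), np.float64(-304.70232289354783), np.float64(214.86602161631885)] [338.19928814 200.19603275] [334.29201431 187.0861163 ]
sc [('drive', [302.3, 191.7], 0.72), ('drive_end', [335.8, 203.6], 0.92), ('drive_end', [152.3, 177.3], 0.23), ('rest_mid', [298.4, 220.1], 0.73)]
tp [('drive_end', [333.3, 188.4], 0.63)]
```

View pics/over.png

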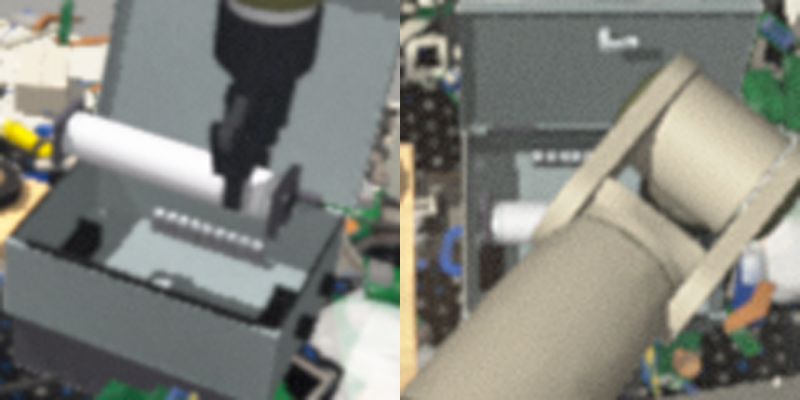

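The scene view shows the unit level over the enclosure. Its flanges are at (269.5,179.6) and (337,200), within about a pixel of the prediction. I'll lower it now.

>>> send_rows([
  [1,0,0.001,0.014,0,0,0],
  [1,0,0,0.014,0,0,0],
  [1,0,0,0.014,0,0,0],
  [1,0,0,0.014,0,0,0],
  [1,0,0,0.014,0,0,0],
  [1,0,0,0.014,0,0,0],
  [1,0,0,0.008,0,0,0],
  [1,0,0,0.005,0,0,0],
  [1,0,0,0.002,0,0,0],
  [1,0,0,0.001,0,0,0],
])

```text
time_s: 15.55
eef_pos: [487.6, -260.8, 105.4]
ee_rot: [0.0, 0.72, 0.694, 0.0]
force: [-0.5, 0.5, -8.5]
grip_width: 0.415
grip_force: 73.6
```

```bash
python3 - <<'E'
from h import *
s=ctrl.sense();print(s["force"],s["wrist_torque"],s["eef_pos"])
c=ctrl.capture("scene")
p=s["eef_pos"]
for off in(155.6,-44.4):
  X=[p[0]+off*np.cos(1.538),p[1]+off*np.sin(1.538),p[2]+10]; print(proj(c,X))
A=cv2.resize(c["img"][160:270,245:360],(600,574),interpolation=cv2.INTER_CUBIC)
cv2.imwrite("pics/low.png",A[:,:,::-1])
E
```

```text
[-0.45876784  0.52502491 -8.53897838] [-0.01396856  0.03775157  0.03282878] [ 487.55588022 -260.84537319  105.42349751]
[268.60096759 206.6051295 ]
[333.47884317 229.15240782]
```

>>> send_rows([
  [1,0,0,0.001,0,0,0],
  [1,0,0,0.001,0,0,0],
  [1,0,0,0.001,0,0,0],
  [1,0,0,0.001,0,0,0],
  [1,0,0,0,0,0,0],
  [1,0,0,0,0,0,0],
  [1,0,0,0,0,0,0],
  [1,0,0,0,0,0,0],
  [1,0,0,0,0,0,0],
  [1,0,0,0,0,0,0],
])

```text
time_s: 16.85
eef_pos: [487.5, -260.8, 101.7]
ee_rot: [0.0, 0.72, 0.694, 0.0]
force: [-3.5, 3.3, 4.5]
grip_width: 0.416
grip_force: 75.0
```

>>> send_rows([
  [-1,0,0,0,0,0,0],
  [-1,0,0,0,0,0,0],
  [-1,0,0,0,0,0,0],
  [-1,0,0,0,0,0,0],
  [-1,0,0,-0.015,0,0,0],
  [-1,0,0,-0.03,0,0,0],
  [-1,0,0,-0.05,0,0,0],
  [-1,0,0,-0.06,0,0,0],
  [-1,0,0,-0.06,0,0,0],
  [-1,0,0,-0.06,0,0,0],
])

```text
time_s: 18.1
eef_pos: [486.9, -260.3, 379.6]
ee_rot: [0.001, 0.72, 0.694, 0.0]
force: [0.4, -0.1, -1.0]
grip_width: 1.002
grip_force: 0.0
```

```bash
python3 - <<'E'
from h import *
s=ctrl.sense();print(s["force"],s["eef_pos"],s["joints"])
c=ctrl.capture("scene");d=ctrl.capture("top")
for q in("drive","drive_end","lid_edge","lid_hinge","thandle_grip"):
  l,m=ctrl.landmark_of(q,c),ctrl.landmark_of(q,d)
  print(q,l[:1],m[:1], tri(c,l[0]["point"],d,m[0]["point"]) if l and m else "")
for y in(-105,-305): print(proj(c,[489.3,y,111]),proj(d,[489.3,y,111]))
A=np.hstack([cv2.resize(k,(400,400),interpolation=cv2.INTER_CUBIC) for k in (c["img"][110:260,245:395],d["img"][110:230,240:360])])
cv2.imwrite("pics/placed.png",A[:,:,::-1])
E
```

```text
[ 0.41307691 -0.09062598 -1.00264647] [ 486.88626215 -260.2567445   379.57348964] [-7.03149373e-01  3.25224489e-01  1.10349001e+00  2.23963081e-05
  1.71117643e+00 -6.66159574e-01]
drive [{'point': [297.3, 218.3], 'score': 0.59}] [] 
drive_end [{'point': [331.5, 231.9], 'score': 0.73}] [] 
lid_edge [{'point': [331.0, 129.6], 'score': 0.57}] [{'point': [304.5, 118.1], 'score': 0.56}] (array([ 660. , -214.6,  317.4]), np.float64(2.5))
lid_hinge [{'point': [316.7, 187.1], 'score': 0.8}] [{'point': [297.2, 158.9], 'score': 0.67}] (array([ 589.5, -209.4,  159.6]), np.float64(8.6))
thandle_grip [] [{'point': [303.7, 121.8], 'score': 0.42}] 
[267.95050942 208.38649827] [265.27109426 194.06070787]
[333.55551652 229.67071197] [328.95869693 192.49933349]
```

View pics/placed.png

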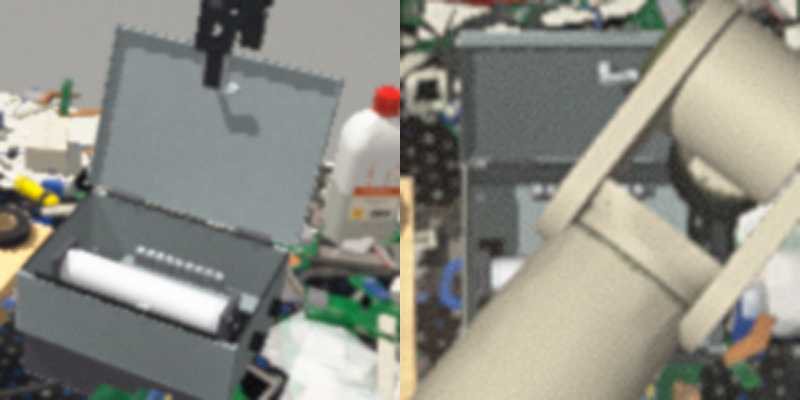

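The unit lies across both rests, with flange ends near (268,208) and (333,230) in the scene view, as predicted. The lid leans away with its edge at about (659,−213,318). Next I go over and behind it on the +y side of the handle.

```bash
python3 - <<'E'
from h import *
plan([((590,-138,385),1.538,4),((700,-138,385),1.538,3),((700,-138,290),1.538,3)],1)
E
```

```text
[[1, 0.0316, 0.0245, -0.0023, 0.0, 0.0, -0.001], [1, 0.0316, 0.0245, -0.0023, 0.0, 0.0, -0.001], [1, 0.0316, 0.0246, -0.0023, 0.0, 0.0, -0.001], [1, 0.0315, 0.0246, -0.0023, 0.0, 0.0, -0.001], [1, 0.0012, 0.0366, 0.0, 0.0, 0.0, 0.0], [1, 0.0012, 0.0366, 0.0, 0.0, 0.0, 0.0], [1, 0.0012, 0.0366, 0.0, 0.0, 0.0, 0.0], [1, 0.0, 0.0, 0.0317, 0.0, 0.0, 0.0], [1, 0.0, 0.0, 0.0317, 0.0, 0.0, 0.0], [1, 0.0, 0.0, 0.0317, 0.0, 0.0, 0.0]]
```

>>> send_rows([
  [1,0.0316,0.0245,-0.0023,0.0,0.0,0],
  [1,0.0316,0.0245,-0.0023,0.0,0.0,0],
  [1,0.0316,0.0246,-0.0023,0.0,0.0,0],
  [1,0.0315,0.0246,-0.0023,0.0,0.0,0],
  [1,0.0012,0.0366,0.0,0.0,0.0,0.0],
  [1,0.0012,0.0366,0.0,0.0,0.0,0.0],
  [1,0.0012,0.0366,0.0,0.0,0.0,0.0],
  [1,0,0,0,0,0,0],
  [1,0,0,0,0,0,0],
  [1,0,0,0,0,0,0],
])

```text
time_s: 19.95
eef_pos: [692.9, -139.0, 388.2]
ee_rot: [0.001, 0.72, 0.694, 0.0]
force: [0.6, 0.6, 0.0]
grip_width: 0.001
grip_force: 0.0
```

>>> send_rows([
  [1,0,0,0.025,0,0,0],
  [1,0,0,0.025,0,0,0],
  [1,0,0.005,0.025,0,0,0],
  [1,0,0,0.023,0,0,0],
  [1,0,-0.015,0,0,0,0],
  [1,0,-0.015,0,0,0,0],
  [1,0,-0.015,0,0,0,0],
  [1,0,-0.015,0,0,0,0],
  [1,0,-0.015,0,0,0,0],
  [1,0,0,0,0,0,0],
])

```text
time_s: 21.2
eef_pos: [623.3, -136.8, 295.0]
ee_rot: [0.005, 0.72, 0.694, 0.002]
force: [1.0, 0.0, 21.8]
grip_width: 0.001
grip_force: 9.6
```

```bash
python3 - <<'E'
from h import *
s=ctrl.sense();print(s["force"],s["eef_pos"])
c=ctrl.capture("scene");d=ctrl.capture("top")
for k in(c,d): print([(x["point"],x["score"]) for x in ctrl.landmark_of("lid_edge",k)[:2]],[x["extent"] for x in ctrl.boxes_of("lid",k)[:1]])
for th in(1.95,1.8,1.65,1.5,1.3): print(th,[proj(k,[591.7-185*np.cos(th),-210,148+185*np.sin(th)]).round(1) for k in(c,d)])
E
```

```text
[9.84282524e-01 1.28830482e-02 2.17874595e+01] [ 623.26595575 -136.81619528  294.96481532]
[([322.2, 131.4], 0.63)] [[277.0, 123.6, 90.9, 81.2]]
[([302.8, 134.4], 0.82)] [[287.6, 128.5, 61.8, 31.0]]
1.95 [array([330. , 128.4]), array([302.5, 118. ])]
1.8 [array([327.3, 129.4]), array([303.2, 126.1])]
1.65 [array([324.2, 132. ]), array([303.8, 135.1])]
1.5 [array([320.8, 136.1]), array([304.2, 145. ])]
1.3 [array([315.8, 144. ]), array([304.6, 158.6])]
```

The lid is at about 1.65 rad, but the edge pushes up on the fingers. I'll raise the tip 20 mm and follow the arc.

>>> send_rows([
  [1,0,0,-0.012,0,0,0],
  [1,0,0,-0.01,0,0,0],
  [1,0,-0.011,0,0,0,0],
  [1,0,-0.01,0,0,0,0],
  [1,0,-0.016,0.002,0,0,0],
  [1,0,-0.016,0.003,0,0,0],
  [1,0,0,0,0,0,0],
  [1,0,0,0,0,0,0],
  [1,0,0,0,0,0,0],
  [1,0,0,0,0,0,0],
])

```text
time_s: 22.75
eef_pos: [571.4, -134.6, 305.1]
ee_rot: [-0.0, 0.72, 0.694, -0.0]
force: [0.1, 0.4, 0.4]
grip_width: -0.0
grip_force: 0.0
```

```bash
python3 - <<'E'
from h import *
s=ctrl.sense();print(s["force"],s["eef_pos"])
c=ctrl.capture("scene");d=ctrl.capture("top")
for k in(c,d): print([(x["point"],x["score"]) for x in ctrl.landmark_of("lid_edge",k)[:2]],[x["extent"] for x in ctrl.boxes_of("lid",k)[:1]])
for th in(1.5,1.4,1.3,1.2): print(th,[proj(k,[591.7-185*np.cos(th),-210,148+185*np.sin(th)]).round(1) for k in(c,d)])
E
```

```text
[0.1256068  0.39581701 0.36025886] [ 571.44385174 -134.59892309  305.12912886]
[([316.5, 140.8], 0.94)] [[271.0, 130.7, 90.1, 73.1]]
[([301.5, 159.3], 0.69)] [[295.3, 146.8, 52.6, 17.4]]
1.5 [array([320.8, 136.1]), array([304.2, 145. ])]
1.4 [array([318.3, 139.7]), array([304.5, 151.7])]
1.3 [array([315.8, 144. ]), array([304.6, 158.6])]
1.2 [array([313.2, 148.9]), array([304.7, 165.5])]
```

>>> send_rows([
  [1,0,-0.016,0.005,0,0,0],
  [1,0,-0.016,0.005,0,0,0],
  [1,0,-0.014,0.008,0,0,0],
  [1,0,-0.014,0.01,0,0,0],
  [1,0,-0.012,0.011,0,0,0],
  [1,0,-0.012,0.012,0,0,0],
  [1,0,0,-0.02,0,0,0],
  [-1,0,0,-0.02,0,0,0],
  [-1,0,0,0,0,0,0],
  [-1,0,0,0,0,0,0],
])

```text
time_s: 24.3
eef_pos: [487.1, -131.4, 293.4]
ee_rot: [-0.001, 0.72, 0.694, -0.0]
force: [-0.5, -0.2, 0.5]
grip_width: 0.637
grip_force: 0.0
```

```bash
python3 - <<'E'
from h import *
s=ctrl.sense();print(s["force"],s["eef_pos"])
c=ctrl.capture("scene")
print([(x["point"],x["score"]) for x in ctrl.landmark_of("lid_edge",c)[:2]])
for th in(.9,.6,.3,.02): print(th,proj(c,[591.7-185*np.cos(th),-205,148+185*np.sin(th)]).round(1))
# above handle: enclosure fit
e=np.array([501.8,-205.4]);y=-.025;g=e+np.array([np.cos(y),np.sin(y)])*(90-146); print("handle",g,173)
plan([((g[0],g[1],260),1.4-.1-.025-np.pi/2+np.pi/2,5)],-1)
E
```

```text
[-0.47458778 -0.21649161  0.4616905 ] [ 487.07279382 -131.41291486  293.44793767]
[([290.0, 208.4], 0.91)]
0.9 [303.6 166.1]
0.6 [296.7 186.6]
0.3 [291.7 207.3]
0.02 [289.1 224.4]
handle [ 445.81749909 -204.00014583] 173
[[-1, -0.0148, -0.0077, 0.0067, 0.0, 0.0, 0.052], [-1, -0.0152, -0.0069, 0.0067, 0.0, 0.0, 0.052], [-1, -0.0155, -0.0061, 0.0067, 0.0, 0.0, 0.052], [-1, -0.0158, -0.0053, 0.0067, 0.0, 0.0, 0.052], [-1, -0.0161, -0.0045, 0.0067, 0.0, 0.0, 0.052]]
```

>>> send_rows([
  [-1,0,0,0,0,0,0.052],
  [-1,0,0,0,0,0,0.052],
  [-1,0,0,0,0,0,0.052],
  [-1,0,0,0,0,0,0.052],
  [-1,0,0,0,0,0,0.052],
  [-1,0,0,0,0,0,0],
  [-1,0,0,0,0,0,0],
  [-1,0,0,0,0,0,0],
  [-1,0,0,0,0,0,0],
  [-1,0,0,0,0,0,0],
])

```text
time_s: 25.65
eef_pos: [487.3, -131.5, 294.3]
ee_rot: [-0.0, 0.804, 0.595, 0.0]
force: [0.4, -0.7, 0.1]
grip_width: 1.001
grip_force: 0.0
```

```bash
python3 - <<'E'
from h import *
c=ctrl.capture("scene");d=ctrl.capture("top")
print([(x["point"],x["score"]) for x in ctrl.landmark_of("lid_edge",c)[:2]])
for k in(c,d):
  l=ctrl.landmark_of("thandle_grip",k)[:2]; print([(x["point"],x["score"],atz(k,x["point"],173)) for x in l],proj(k,[445.8,-204,173]))
u,v=[int(t) for t in proj(c,[445.8,-204,173])]
im=cv2.resize(c["img"][v-40:v+40,u-50:u+50],(800,600),interpolation=cv2.INTER_CUBIC)
def P(X): q=proj(c,X); return (int((q[0]-u+50)*8),int((q[1]-v+40)*7.5))
a=1.275; cv2.circle(im,P([445.8,-204,180]),4,(255,0,0),-1)
for s in(-32,32): cv2.circle(im,P([445.8+s*np.cos(a),-204+s*np.sin(a),180]),4,(255,255,0),-1)
cv2.imwrite("pics/h.png",im[:,:,::-1]); print(P([445.8,-204,180]),u,v)
E
```

```text
[([289.2, 224.8], 0.84)]
[([294.1, 213.4], 0.54, array([ 430.2, -207.7,  173. ]))] [295.0794271  209.74730115]
[([301.3, 201.9], 0.61, array([ 450.7, -210.9,  173. ]))] [299.05301348 203.57915103]
(402, 290) 295 209
```

View pics/h.png

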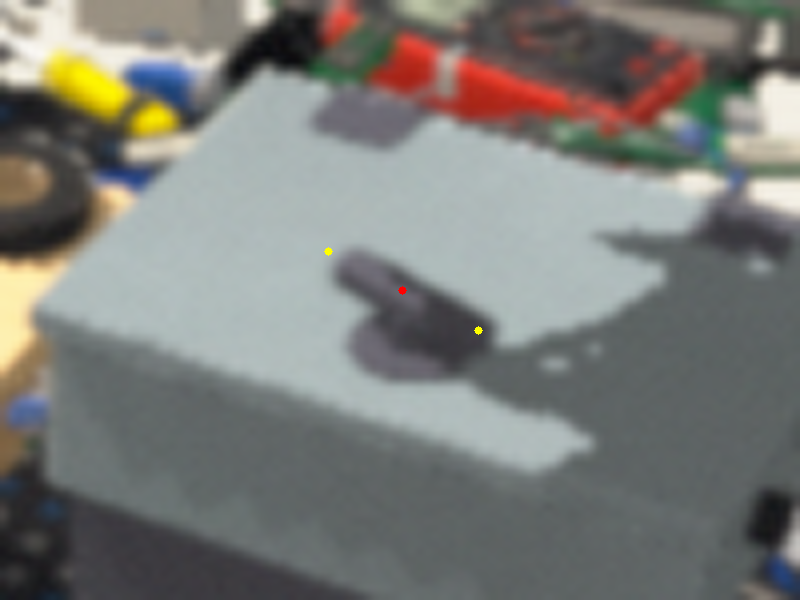

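The lid lies shut, and the bar runs from about (350,265) to (485,335) in the crop. My predicted direction matches, with the centre roughly 4 mm further towards −y. I'll grip at (445,−208).

```bash
python3 - <<'E'
from h import *
plan([((445,-208,210),1.275,4),((445,-208,161),1.275,3)],-1)
E
```

```text
[[-1, -0.0214, -0.0045, 0.0211, 0.0, 0.0, 0.0], [-1, -0.0214, -0.0045, 0.0211, 0.0, 0.0, 0.0], [-1, -0.0214, -0.0045, 0.0211, 0.0, 0.0, 0.0], [-1, -0.0214, -0.0045, 0.0211, 0.0, 0.0, 0.0], [-1, 0.0, 0.0, 0.0163, 0.0, 0.0, 0.0], [-1, 0.0, 0.0, 0.0163, 0.0, 0.0, 0.0], [-1, 0.0, 0.0, 0.0163, 0.0, 0.0, 0.0]]
```

>>> send_rows([
  [-1,-0.0214,-0.0045,0.0211,0,0,0],
  [-1,-0.0214,-0.0045,0.0211,0,0,0],
  [-1,-0.0214,-0.0045,0.0211,0,0,0],
  [-1,-0.0214,-0.0045,0.0211,0,0,0],
  [-1,0,0,0.0163,0,0,0],
  [-1,0,0,0.0163,0,0,0],
  [-1,0,0,0.0163,0,0,0],
  [1,0,0,0,0,0,0],
  [1,0,0,0,0,0,0],
  [1,0,0,0,0,0,0],
], squeeze=30)

```text
time_s: 27.15
eef_pos: [445.3, -208.3, 161.7]
ee_rot: [0.001, 0.804, 0.595, 0.0]
force: [0.3, 0.2, -0.3]
grip_width: 0.375
grip_force: 0.0
```

>>> send_rows([
  [1,0,0,0,0,0,0],
  [1,0,0,0,0,0,0],
  [1,0,0,0,0,0,0],
  [1,0,0,0,0,0,0],
  [1,0,0,0,0,0,0],
  [1,0,0,0,0,0,0],
  [1,0,0,0,0,0,0],
  [1,0,0,0,0,0,0],
  [1,0,0,0,0,0,0],
  [1,0,0,0,0,0,0],
])

```text
time_s: 28.4
eef_pos: [447.4, -209.0, 162.2]
ee_rot: [0.003, 0.804, 0.595, 0.002]
force: [12.4, -2.2, -0.8]
grip_width: 0.17
grip_force: 31.3
```

```bash
python3 - <<'E'
from h import *
s=ctrl.sense();print(s["force"],s["wrist_torque"],s["eef_pos"],s["grip_width"]*85,s["joints"])
E
```

```text
[12.35019279 -2.17175887 -0.77614104] [-0.32601259 -1.93190492 -0.0495092 ] [ 447.41819336 -209.00071521  162.2076557 ] 14.4239937386229 [-0.67586607  0.30860591  1.69453872  0.00232775  1.13094618 -0.37935525]
```

>>> send_rows([
  [1,0,0.0022,0,0,0,0],
  [1,0,0,0,0,0,0.1],
  [1,0,0,0,0,0,0.12],
  [1,0,0,0,0,0,0.12],
  [1,0,0,0,0,0,0.12],
  [1,0,0,0.0003,0,0,0.12],
  [1,0,0,0.0004,0,0,0.12],
  [1,0,0,0,0,0,0],
  [1,0,0,0,0,0,0],
  [1,0,0,0,0,0,0],
])

```text
time_s: 29.65
eef_pos: [444.3, -206.6, 160.0]
ee_rot: [-0.004, 0.959, 0.283, -0.003]
force: [-15.1, 9.1, 10.6]
grip_width: 0.165
grip_force: 31.3
```

```bash
python3 - <<'E'
from h import *
s=ctrl.sense();print(s["force"],s["wrist_torque"],s["eef_pos"],s["grip_width"]*85,s["joints"])
q=s["ee_rot"];print(2*np.arctan2(q[2],q[1]))
E
```

```text
[-15.0714824    9.05224971  10.56905747] [1.67166833 2.65004975 0.11449758] [ 444.3430597  -206.64558548  160.01824876] 14.044379511382866 [-6.74404215e-01  3.12547070e-01  1.69543614e+00 -1.05242036e-03
  1.14321634e+00  3.22045216e-01]
0.574787903077219
```

>>> send_rows([
  [1,0.0045,-0.0036,0,0,0,0],
  [1,0,0,0,0,0,0.1],
  [1,0,0,0.0003,0,0,0.1],
  [1,0,0,0.0003,0,0,0.1],
  [1,0,0,0.0003,0,0,0.1],
  [1,0,0,0.0003,0,0,0.1],
  [1,0,0,0,0,0,0.08],
  [1,0,0,0,0,0,0],
  [1,0,0,0,0,0,0],
  [1,0,0,0,0,0,0],
])

```text
time_s: 30.9
eef_pos: [445.7, -202.9, 159.2]
ee_rot: [-0.001, 1.0, -0.003, -0.004]
force: [-21.6, 1.4, 12.5]
grip_width: 0.166
grip_force: 31.2
```

```bash
python3 - <<'E'
from h import *
s=ctrl.sense();print(s["force"],s["wrist_torque"],s["eef_pos"],s["grip_width"]*85,s["joints"])
q=s["ee_rot"];print(2*np.arctan2(q[2],q[1]))
c=ctrl.capture("top");print([(x["point"],x["score"]) for x in ctrl.landmark_of("thandle_grip",c)[:2]])
E
```

```text
[-21.60990982   1.352164    12.45845841] [ 0.11870262  3.51342184 -0.08057251] [ 445.66642257 -202.91193638  159.24175158] 14.139217401099133 [-0.66476535  0.31231345  1.69801882 -0.00467433  1.13925845  0.91369564]
-0.005692556229820285
[]
```

>>> send_rows([
  [1,-0.0035,0,0,0,0,0],
  [1,0,0,0,0,0,0.04],
  [1,0,0,0,0,0,0.04],
  [1,0,0,0,0,0,0.04],
  [1,0,0,0,0,0,0.03],
  [1,0,0,0,0,0,0],
  [1,0,0,0,0,0,0],
  [1,0,0,0,0,0,0],
  [1,0,0,0,0,0,0],
  [1,0,0,0,0,0,0],
], squeeze=50)

```text
time_s: 32.25
eef_pos: [445.3, -202.6, 159.7]
ee_rot: [-0.0, 0.997, -0.076, -0.0]
force: [-1.2, 4.3, 6.5]
grip_width: 0.159
grip_force: 75.8
```

```bash
python3 - <<'E'
from h import *
s=ctrl.sense();print(s["force"],s["wrist_torque"],s["eef_pos"],s["grip_width"]*85,s["joints"])
q=s["ee_rot"];print(2*np.arctan2(q[2],q[1]))
E
```

```text
[-1.22592726  4.28318798  6.52062494] [0.93121957 0.27666593 1.56151937] [ 445.28044903 -202.58938913  159.73847373] 13.539042326804402 [-6.66933175e-01  3.06571010e-01  1.70452049e+00 -1.63562614e-04
  1.13143544e+00  1.05650714e+00]
-0.1525743498716302
```

The z torque jumped to 1.56 N·m, so the handle is at its stop. I'll release and retreat.

>>> send_rows([
  [-1,0,0,0,0,0,0],
  [-1,0,0,0,0,0,0],
  [-1,0,0,0,0,0,0],
  [-1,0,0,-0.01,0,0,0],
  [-1,0,0,-0.04,0,0,0],
  [-1,0,0,-0.05,0,0,0],
  [-1,0,0.04,-0.03,0,0,0],
  [-1,0,-0.06,-0.02,0,0,0],
  [-1,0,-0.06,0,0,0,0],
  [-1,0,-0.06,0,0,0,0],
])

```text
time_s: 33.5
eef_pos: [467.0, -64.2, 309.8]
ee_rot: [0.0, 0.997, -0.079, 0.001]
force: [1.8, 0.1, -0.4]
grip_width: 0.997
grip_force: 0.0
```

```bash
python3 - <<'E'
from h import *
s=ctrl.sense();print(s["eef_pos"],s["force"],s["time_s"])
c=ctrl.capture("scene")
g=np.array([447,-203.5])
u,v=[int(t) for t in proj(c,[g[0],g[1],173])]
x0,y0=u-30,v-25
im=c["img"][y0:y0+50,x0:x0+60]
gray=cv2.cvtColor(im,cv2.COLOR_RGB2GRAY)
m=(gray<gray.max()*.55).astype(np.uint8)
for r in gray[::2,::2]: print("".join("#" if p<70 else "+" if p<110 else "." for p in r))
for a in(-.03,.2,.5): print(a,[(proj(c,[g[0]+s*np.cos(a),g[1]+s*np.sin(a),177])-[x0,y0]).round(0)/2 for s in(-32,32)])
print(ctrl.landmark_of("lid_edge",c)[:1],ctrl.landmark_of("thandle_grip",c)[:1])
E
```

```text
[467.03336356 -64.18885179 309.8393812 ] [ 1.81350148  0.10828273 -0.43398788] 33.5
.+#+........++++...++++++++..+
............+++.......+++..+++
.........................+++++
............................++
..............................
..............................
..............................
..............................
.......+++++++................
........++++++++++............
............+++++##+..........
.............++.++#+++++++++++
...............++#++++++++++++
..............+##+++++++++++++
.............+###+++++++++++++
.............######+++++++++++
............+######+++++++++++
.............++####+++++++++++
++............++++++++++++++++
++++...........+++++++++++++++
++++++++.......+++++++++++++++
++++++++++......++++++++++++++
++++++++++++++.+++++++++++++++
++++++++++++++++++++++++++++++
++++++++++++++++++++++++++++++
-0.03 [array([12.5, 15.5]), array([17.5,  9. ])]
0.2 [array([14., 16.]), array([16. ,  8.5])]
0.5 [array([15.5, 16. ]), array([14.5,  8.5])]
[{'point': [288.5, 226.3], 'score': 0.78}] [{'point': [297.0, 210.3], 'score': 0.66}]
```

The bar now lies along the enclosure's x at the stop, and the lid is drawn down. Handing in.

```bash
python3 -c "
from rig import ctrl
print(ctrl.finish_job())"
```

```text
the job is handed in; nothing more can be done
None
```

The job is handed in at about 34 s: the drive unit lies across both rests, the lid is shut, and the T-handle is turned clockwise to its stop; I got no verdict back.

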